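# Dip the bench air pump and present the gauge rod for reading

## Robot

A 6-joint arm with a two-finger parallel gripper is mounted at the origin on the work surface. World frame = base frame: x ahead of the robot, y to its left, z up, the work surface at z = 0. Lengths are in m, angles in degrees, forces in N, time in s.
With the tool pointing down it reaches from about 0.35 to 0.95 m from the base axis. Payload 17.4 kg.
Tool frame: the origin (TCP) lies on the centre line of the jaws, within the pads' length; the fingertips stand 17 mm ahead of it and the grasp point (between the pads) lies 2 mm behind it; z points along the fingers, y is the line along which they close (so a half turn about z gives the same grasp; the last joint's range is limited). The gripper opens to 93 mm and grips with 3 to 60 N. Pads are 15 mm wide; open, the fingers measure 128 mm over their backs; the gripper's body (75 mm by 188 mm) begins 65 mm behind the grasp point.
Start: joints at [64.125, 6.646, 82.598, -0, 90.757, -2.166], TCP at [0.271, 0.618, 0.236] pointing down, gripper open.
Joint ranges: [-162.19, 162.19], [-47.58, 125.68], [4.15, 143.07], [-65.23, 245.23], [0.69, 171.88], [-170.13, 170.13]. Speed limits (degrees/s): [108.29, 108.29, 127.2, 180, 180, 180].

## Interface

Orientations are given as a 3x3 rotation matrix whose columns are the frame's x, y, z axes.
In Python, from workcell import arm, viewer gives the robot as it stands. The module is installed in compiled form; this text tells all that it offers.
- The arm moves only by the shell command python3 -m handwheel 'ROWS' [FORCE]. ROWS is a JSON object of lists of equal length, an entry for each row: "claw": the closure, from -1 (fully open) to 1 (shut); "xyz": the shift along the tool's x, y, z each as a share of 0.1 m, from -1 to 1, a list of three; "twist": the turn about the tool's z as a share of 120 degrees, from -1 to 1. In form: {"claw": [claw, ...], "xyz": [[x, y, z], ...], "twist": [twist, ...]}. A call has exactly 5 rows; each row is the pose to reach, as a shift and turn from the pose commanded when the call began, along the tool's axes at that moment; what a row does not reach only later rows make up. A row lasts 1/10 s, in which the tool goes at most 50 mm and 8.59 degrees, less where a joint would pass 70% of its speed; a pose out of reach is approached as far as the arm can. A call with a number of a shift or a turn outside -1 to 1 is refused whole. A call with a gripper value outside its range is refused whole. The fingers move at their own pace and stop on an object; FORCE is the grip in N (left out, the last holds). Time passes only in rows, so rows that repeat a pose let the fingers close, or fill a call up. It gives the time, the measured TCP pose, the force, the opening and the grip force at its end, in the units of the state.
- arm.get_state(): the state, without advancing time (a new reading comes with each control period).
- viewer.read_camera(name): name is "side" or "top"; returns the picture (420x560x3 uint8, blue, green, red); there is no depth.
- viewer.calibration(name): a dict with "fx", "fy", "cx", "cy" (pixels), "k1" (the pictures are not rectified: a ray, as slopes to the right and down, at radius r is drawn at 1 + k1 r^2 times it, then the intrinsics apply), "position" and "rotation" of the camera in the world. Camera axes: x right, y up, looking along -z (the intrinsics and any distortion apply to the point x, -y, -z); pixel columns grow to the right and rows downward; lengths in m; the calibration is good to about 2 mm. A picture is of the moment at which its call begins. calibration takes no time and is no camera call.
- arm.job_done(): hands the job in; it is judged then, once.
The state is a dict: "time": time; "joints": joint angles; "joint_velocities": joint speeds; "joint_torque": joint torques, N m; "ee_pos": TCP position; "tool_rot": TCP orientation; "wrist_force": force on the tool from outside, world axes, zero at the start; "wrist_torque": the same for the moment, N m; "grip_width": finger opening in m; "gripper_force": force on a finger pad.
Only numpy, scipy, OpenCV 4.12 (cv2) and the standard library are available. Lean on these libraries where they do the work, as an engineer would, in place of code of your own. Each camera call takes 0.05 s, during which the arm holds its last target. There are 200 camera calls.

## Task

Check the framing bench's air pump: pick up the gauge rod lying on the bench, slide it tip first into the pump's slanting guide tube until its collar stops gently on the tube's mouth, then draw it right out again. Present it for reading: hold the rod level, scribed face up, still, with its tip about 10 cm above the white card. Finish while still holding it there in the gripper, and leave the other things on the bench where they are.

Things in the scene. Friction and masses are not known exactly. Their poses are not given: they have to be found in the camera images.
- gauge: gauge rod, 178 mm long, 70 to 120 g, lying flat on the bench near a screwdriver (the two may change places). Origin on the axis at the collar's stop face; x to the tip, z out of the scribed face (up at the start, axis 14 mm above the bench). Steel rod 8 mm thick, then a flat scribed blade, x 0 to 100; collar 28 mm diameter, x -6 to 0; neck 12 mm diameter; black grip x -78 to -14
- gauge_tip (a point): free end of the gauge rod's blade, on the axis, 100 mm from the collar's stop face; the blade is the last 28 mm, 9 mm wide (y), 4 mm thick (z), with three scribed lines on its upper face
- gauge_grip (a point): middle of the gauge rod's black plastic grip, on the axis, 46 mm behind the collar's stop face (gauge x = -46): the place to take it. The grip is 64 mm long, 20 mm wide (y; close the fingers across this) and 28 mm high (z); the centre of mass lies in it
- tube: steel guide tube on the pump, fixed, rigid, leaning out 40 degrees above level towards the middle of the bench. Origin at the centre of its mouth, 145 mm above the bench; z points outward along its axis, so the rod goes in along -z. Outer diameter 22 mm, mouth rim 28 mm; bore 12 mm, 18 mm at the mouth; unobstructed for 110 mm, so only the collar stops the rod
- pump: air pump, fixed: grey casting, finned cylinder and lying motor on a plate 340 x 160 mm, up to 212 mm high. Origin on the bench below the tube's foot; the tube's mouth lies 100 mm from it towards local -x, the rest of the pump reaches 280 mm towards local +x
- card: a white card lying fixed on the bench, 130 x 100 x 3 mm (x, y, z), plain; origin at the centre of its underside
- screwdriver: bystander: wooden-handled screwdriver 180 mm long lying on the bench, along its x
- mug: bystander: white mug, 80 mm across, 90 mm high; origin under its centre
- wax_tin: bystander: flat round aluminium tin, 70 mm across, 36 mm high; origin under its centre
- corner: bystander: L-shaped wooden frame corner sample, 110 x 110 mm, 22 mm high; origin under its longer bar
- stapler: bystander: dark steel staple gun lying on its side, 175 x 125 mm, 30 mm high; origin under its body
Not all that is in view belongs to the job. Leave any orange look-alike of the gauge alone. There is more than one size of the card; the job needs the larger.

How it is judged:
By the outcome, as a careful person would: the job done as asked, in the order asked, and still so for the second after the job is handed in, while the arm keeps its last pose, push and grip.
It also fails if it takes over 48 s, if anything falls off the work surface, if the arm or the gripper's body presses on something with over 40 N, if the wrist force passes 120 N, or if a joint passes its speed limit or range.

## Working session

There is one attempt and no reset: what is moved stays moved. The work goes in short steps, Python scripts to look and compute and a shell command to move; the robot and the scene stay as the last step left them, time stands still between calls to the robot, and variables do not carry over. Pictures are saved under pics/ and viewed, at most 10 in all, crops included, and the job is handed in when it is done.

```bash
mkdir -p pics; python3 - <<'E'
from workcell import arm, viewer
import cv2
for n in("top","side"):
    cv2.imwrite(f"pics/{n}0.png",viewer.read_camera(n)); c=viewer.calibration(n); print(n,c)
s=arm.get_state(); print(s["time"],s["ee_pos"],s["tool_rot"],s["grip_width"])
E
```

```text
top {'fx': 518.2990575827198, 'fy': 518.2990575827198, 'cx': 277.34153418157956, 'cy': 211.89803310560131, 'k1': -0.14457453556812264, 'position': array([0.38937108, 0.12229532, 1.33099219]), 'rotation': array([[ 0.01256164,  0.99306225, -0.11691692],
       [-0.99977551,  0.01446888,  0.01547836],
       [ 0.01706263,  0.11669624,  0.99302107]])}
side {'fx': 415.18828602354864, 'fy': 415.18828602354864, 'cx': 278.1888213669481, 'cy': 211.64931192957866, 'k1': -0.05519042513035812, 'position': array([ 0.31533042, -0.71827892,  0.92112859]), 'rotation': array([[ 0.96029688,  0.20582132, -0.18832812],
       [-0.27854949,  0.66988554, -0.68823219],
       [-0.01549457,  0.71336593,  0.70062042]])}
0.1 [0.27135597 0.61787202 0.23496091] [[-9.15598735e-01  4.02092952e-01 -4.63674621e-04]
 [ 4.02093218e-01  9.15598198e-01 -9.91878276e-04]
 [ 2.57123837e-05 -1.09460292e-03 -9.99999401e-01]] 0.09285672435737687
```

View pics/top0.png

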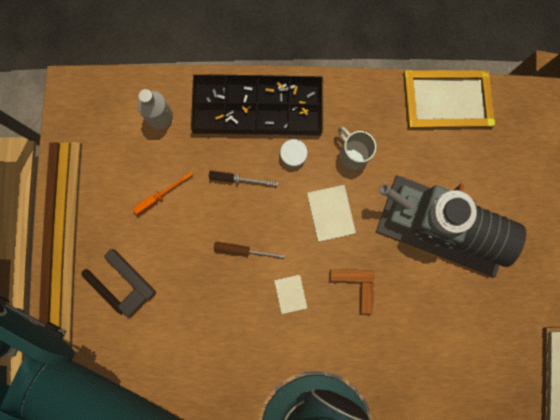

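View pics/side0.png

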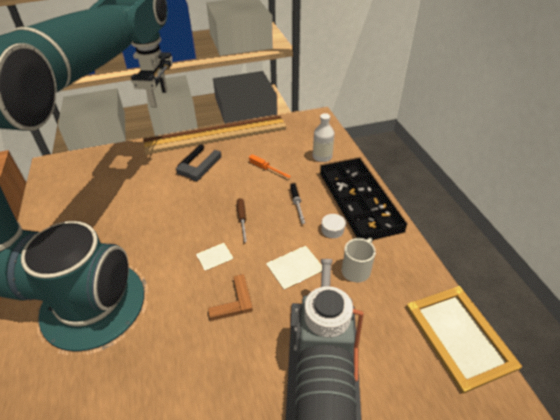

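The top view shows the gauge (black grip) at about (210–278, 176–184), its tip to the right. The wooden screwdriver is at (215–285, 245–258), the large card at (331,213) and the tube mouth at about (384,190). In the side view the gauge is at (294–304, 184–222) and the tube mouth at about (325,264). I'll make an enlarged composite to get accurate pixels.

```bash
python3 - <<'E'
import cv2,numpy as np
t=cv2.imread("pics/top0.png");s=cv2.imread("pics/side0.png")
r=lambda im,x,y,w,h,k:cv2.resize(im[y:y+h,x:x+w],None,fx=k,fy=k,interpolation=cv2.INTER_CUBIC)
a=r(t,200,160,100,40,4);b=r(t,370,170,100,60,4)   # 400x160, 400x240
c=r(s,280,170,50,65,4);d=r(s,290,250,70,65,4)     #200x260,280x260
im=np.zeros((600,800,3),np.uint8);im[:160,:400]=a;im[:240,400:]=b;im[300:560,:200]=c;im[300:560,400:680]=d
e=r(t,300,180,60,65,2);im[165:295,0:120]=e
cv2.imwrite("pics/crop1.png",im)
E
```

```text
(no output)
```

View pics/crop1.png

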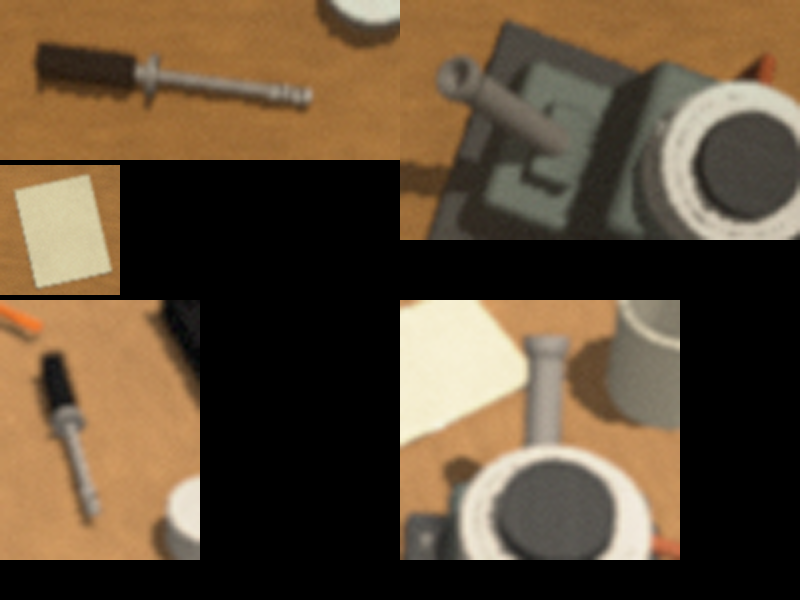

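```bash
cat > h.py <<'E'
import numpy as np, cv2
from workcell import arm, viewer
def ray(n,p):
    c=viewer.calibration(n); K=np.array([[c["fx"],0,c["cx"]],[0,c["fy"],c["cy"]],[0,0,1]])
    q=cv2.undistortPoints(np.array([[p]],float),K,np.array([c["k1"],0,0,0,0]))[0,0]
    d=c["rotation"]@np.array([q[0],-q[1],-1]); return c["position"],d
def atz(n,p,z):
    o,d=ray(n,p); return o+d*(z-o[2])/d[2]
def tri(p,q):
    (o,d),(O,D)=ray("top",p),ray("side",q)
    t,*_=np.linalg.lstsq(np.c_[d,-D],O-o,rcond=None); a=o+d*t[0];b=O+D*t[1]
    return (a+b)/2,np.linalg.norm(a-b)
def proj(n,P):
    c=viewer.calibration(n); R=c["rotation"]; q=R.T@(np.array(P)-c["position"]); q=np.array([q[0],-q[1],-q[2]]);q=q/q[2]
    r=q[0]**2+q[1]**2; k=1+c["k1"]*r
    return np.array([c["cx"]+c["fx"]*q[0]*k,c["cy"]+c["fy"]*q[1]*k])
E
python3 - <<'E'
from h import *
np.set_printoptions(precision=4,suppress=True)
e=atz("top",(209.5,175.5),.02);c=atz("top",(237.2,178.7),.014);t=atz("top",(278,184),.014)
print("gauge",e,c,t,np.linalg.norm(t-c),np.linalg.norm(t-e),np.degrees(np.arctan2(*(t-e)[1::-1])))
S=lambda u,v:(280+u/4,170+(v-300)/4)
print("side",atz("side",S(53,355),.014),atz("side",S(67,418),.014),atz("side",S(94,518),.014))
m=atz("top",(384.5,189.75),.145);print("mouth",m,tri((384.5,189.75),(326.75,261.5)))
f=tri((410,205),(325.9,285));print("foot-ish",f, atz("top",(410,205),.061))
a=atz("top",(396.25,175.5),.012);b=atz("top",(377.5,228.75),.012);print("plate edge",a,b,np.degrees(np.arctan2(*(b-a)[1::-1])),np.linalg.norm(b-a))
C=[atz("top",p,.003) for p in((308,191.5),(345,185),(355.5,232.5),(319,241))]
print("card",np.array(C),np.mean(C,0),[np.linalg.norm(C[i]-C[i-1]) for i in range(4)])
E
```

```text
gauge [0.6354 0.2775 0.02  ] [0.6291 0.2064 0.014 ] [0.6168 0.101  0.014 ] 0.10609791752603351 0.1775604652813133 -96.0088977558369
side [0.6445 0.2859 0.014 ] [0.6317 0.2088 0.014 ] [0.6168 0.0972 0.014 ]
mouth [ 0.5848 -0.1463  0.145 ] (array([ 0.5874, -0.1479,  0.1394]), np.float64(0.0033247798701007635))
foot-ish (array([ 0.5569, -0.21  ,  0.1381]), np.float64(0.012553611761214502)) [ 0.5612 -0.2298  0.061 ]
plate edge [ 0.6451 -0.2082  0.012 ] [ 0.5047 -0.1568  0.012 ] 159.88584257722763 0.14949053467581502
card [[ 0.6002  0.0226  0.003 ]
 [ 0.619  -0.0741  0.003 ]
 [ 0.4951 -0.101   0.003 ]
 [ 0.472  -0.0064  0.003 ]] [ 0.5466 -0.0397  0.003 ] [np.float64(0.13149771971895385), np.float64(0.09852697955104311), np.float64(0.1267960160203938), np.float64(0.09739208841613235)]
```

```bash

python3 -m handwheel '{"claw":[-1,-1,-1,-1,-1],"xyz":[[-0.2,-0.08,0],[-0.4,-0.15,0],[-0.6,-0.23,0],[-0.8,-0.3,0],[-0.95,-0.37,0]],"twist":[0,0,0,0,0]}' | tail -c 600
for i in 1 2 3; do python3 -m handwheel '{"claw":[-1,-1,-1,-1,-1],"xyz":[[-0.2,-0.08,0],[-0.4,-0.15,0],[-0.6,-0.23,0],[-0.8,-0.3,0],[-0.95,-0.37,0]],"twist":[0,0,0,0,0]}' >/dev/null; done
python3 -m handwheel '{"claw":[-1,-1,-1,-1,-1],"xyz":[[-0.2,-0.08,0],[-0.4,-0.15,0],[-0.6,-0.23,0],[-0.8,-0.3,0],[-0.95,-0.37,0]],"twist":[0.066,0.133,0.2,0.266,0.333]}' >/dev/null
python3 -m handwheel '{"claw":[-1,-1,-1,-1,-1],"xyz":[[0,0,0.2],[0,0,0.4],[0,0,0.6],[0,0,0.8],[0,0,1]],"twist":[0.066,0.133,0.2,0.266,0.272]}'
python3 - <<'E'
from h import *
np.set_printoptions(precision=4,suppress=True)
im=viewer.read_camera("top");cv2.imwrite("pics/t1.png",im)
cv2.imwrite("pics/c2.png",cv2.resize(im[150:250,190:390],None,fx=4,fy=4,interpolation=cv2.INTER_CUBIC))
s=arm.get_state();R=s["tool_rot"];print(s["time"],s["ee_pos"],R,s["joints"],s["wrist_force"])
d=np.array([.6339,.2565,.020])-s["ee_pos"];print("to go tool",R.T@d, np.degrees(np.arctan2(R[1,0],R[0,0])))
a=atz("top",(377,237),.012);b=atz("top",(497,275),.012);print(a,b,np.degrees(np.arctan2(*(b-a)[1::-1])))
E
```

```text
time: 0.6
ee_pos: [0.3443, 0.5451, 0.2353]
tool_rot: [[-0.915, 0.402, -0.0], [0.402, 0.915, -0.001], [0.0, -0.001, -1.0]]
wrist_force: [-0.8, 0.1, 0.2]
grip_width: 0.093
gripper_force: 0.0
time: 3.1
ee_pos: [0.6318, 0.2575, 0.1348]
tool_rot: [[0.115, 0.993, -0.0], [0.993, -0.115, 0.0], [0.0, -0.0, -1.0]]
wrist_force: [0.4, 0.1, -0.1]
grip_width: 0.0929
gripper_force: 0.0
3.15 [0.6307 0.2571 0.1309] [[ 0.1121  0.9937 -0.0041]
 [ 0.9937 -0.1121 -0.0014]
 [-0.0018 -0.0039 -1.    ]] [20.0306 10.1387 88.5206  0.0073 81.5868 26.4684] [-0.5512 -0.0694 -3.6799]
to go tool [-0.0001  0.0036  0.1109] 83.56132873539214
[ 0.4834 -0.1554  0.012 ] [ 0.3864 -0.4765  0.012 ] -106.80378424029865
```

View pics/c2.png

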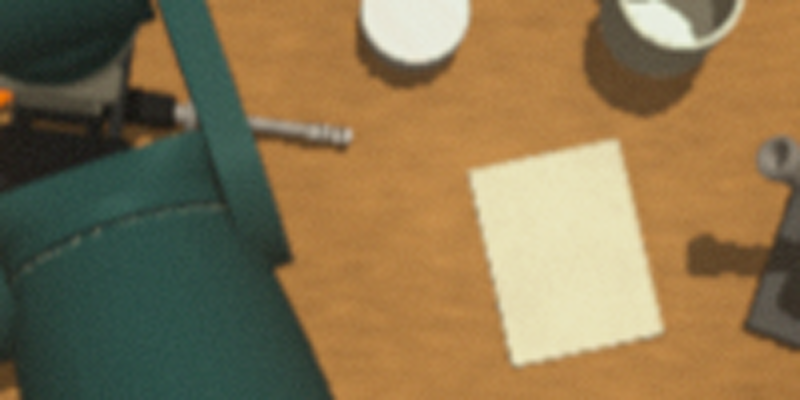

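The crop shows the fingers around the black grip and the gauge undisturbed, tip at (350,135). I'll descend.

```bash

python3 -m handwheel '{"claw":[-1,-1,-1,-1,-1],"xyz":[[0,0.025,0.2],[0,0.025,0.5],[0,0.025,0.75],[0,0.025,0.95],[0,0.025,1]],"twist":[0,0,0,0,0]}'
python3 -m handwheel '{"claw":[-1,-1,-1,-1,-1],"xyz":[[0,0,0.05],[0,0,0.1],[0,0,0.13],[0,0,0.13],[0,0,0.13]],"twist":[0,0,0,0,0]}'
```

```text
time: 3.65
ee_pos: [0.6335, 0.257, 0.0335]
tool_rot: [[0.109, 0.994, -0.003], [0.994, -0.109, -0.001], [-0.001, -0.003, -1.0]]
wrist_force: [-0.2, -0.1, 0.8]
grip_width: 0.093
gripper_force: 0.0
time: 4.15
ee_pos: [0.6346, 0.2574, 0.0232]
tool_rot: [[0.11, 0.994, 0.001], [0.994, -0.11, 0.0], [0.0, 0.001, -1.0]]
wrist_force: [-0.0, 0.5, -0.2]
grip_width: 0.0929
gripper_force: 0.0
```

```bash

python3 -m handwheel '{"claw":[1,1,1,1,1],"xyz":[[0,0,0.02],[0,0,0.02],[0,0,0.02],[0,0,0.02],[0,0,0.02]],"twist":[0,0,0,0,0]}' 3
python3 -m handwheel '{"claw":[1,1,1,1,1],"xyz":[[0,0,0],[0,0,0],[0,0,0],[0,0,0],[0,0,0]],"twist":[0,0,0,0,0]}' | grep -E "grip|ee_pos"
python3 -m handwheel '{"claw":[1,1,1,1,1],"xyz":[[0,0,-0.1],[0,0,-0.2],[0,0,-0.3],[0,0,-0.35],[0,0,-0.4]],"twist":[0,0,0,0,0]}'
python3 - <<'E'
from h import *
im=viewer.read_camera("side");t=viewer.read_camera("top")
r=lambda im,x,y,w,h,k:cv2.resize(im[y:y+h,x:x+w],None,fx=k,fy=k,interpolation=cv2.INTER_CUBIC)
o=np.zeros((600,800,3),np.uint8);o[:,:400]=r(im,240,120,100,150,4);o[:240,400:]=r(t,200,155,100,60,4)
cv2.imwrite("pics/c3.png",o)
E
```

```text
time: 4.65
ee_pos: [0.6344, 0.2574, 0.0207]
tool_rot: [[0.11, 0.994, 0.0], [0.994, -0.11, 0.0], [0.0, 0.0, -1.0]]
wrist_force: [0.0, -0.7, 0.1]
grip_width: 0.0576
gripper_force: 0.0
ee_pos: [0.6345, 0.2574, 0.0207]
grip_width: 0.0206
gripper_force: 2.9
time: 5.65
ee_pos: [0.6346, 0.2574, 0.0615]
tool_rot: [[0.11, 0.994, 0.001], [0.994, -0.11, 0.0], [0.0, 0.001, -1.0]]
wrist_force: [0.4, 0.9, -1.2]
grip_width: 0.0201
gripper_force: 3.0
```

View pics/c3.png

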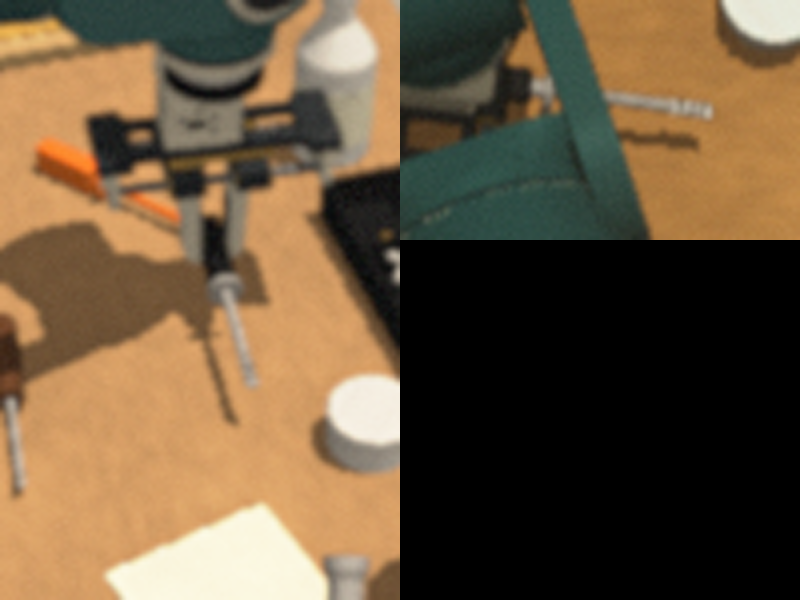

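The rod came up with the gripper: its tip is at (250,383), clear of its shadow at (233,420). Triangulating the tip and collar gives the pitch.

```bash
python3 - <<'E'
from h import *
for a,b in(((278,182.75),(302.5,215.75)),((235.25,178.25),(296,192.5))): print(tri(a,b))
for z in(.01,.02,.03,.04,.055): print(z,proj("top",[.6165,.0995,z]),proj("side",[.6165,.0995,z]))
for z in(.045,.055): print(z,proj("top",[.6285,.2,z]),proj("side",[.6285,.2,z]))
E
```

```text
(array([0.6141695 , 0.10156324, 0.04796092]), np.float64(6.687043328520526e-05))
(array([0.62665051, 0.20901608, 0.04471115]), np.float64(0.004092342542734478))
0.01 [278.54271096 184.39357082] [303.11491501 224.90225968]
0.02 [278.61819049 183.73357625] [303.20351958 222.6095087 ]
0.03 [278.69480295 183.06368363] [303.29303907 220.29082373]
0.04 [278.77257392 182.38366962] [303.38348669 217.94578668]
0.055 [278.89146046 181.34416583] [303.52092775 214.37788551]
0.045 [238.98522676 176.75789248] [296.80759592 194.2796698 ]
0.055 [238.76054788 176.02275501] [296.85801183 191.90475521]
```

```bash
python3 - <<'E'
from h import *
M=np.array([.5855,-.147,.145]);C,S=np.cos(np.radians(40)),np.sin(np.radians(40))
print(atz("side",(326.75,261.5),.145),atz("side",(326.75,260.5),.145),proj("top",M),proj("side",M))
for h in range(-112,-101,2):
    u=np.array([C*np.cos(np.radians(h)),C*np.sin(np.radians(h)),-S])
    for n in("top","side"):
        a,b=proj(n,M+.02*u),proj(n,M+.085*u);d=b-a;print(h,n,a,b,d[1]/d[0],d[0]/d[1])
g=cv2.cvtColor(cv2.imread("pics/side0.png"),6)
for y in range(256,292,4): print(y,g[y,312:342])
E
```

```text
[ 0.58716526 -0.15205612  0.145     ] [ 0.58824817 -0.1492171   0.145     ] [384.80719939 189.47388527] [325.33643624 260.0669953 ]
-112 top [389.54823344 192.84304854] [404.25353686 203.31741889] 0.7122852251671442 1.4039319708833506
-112 side [324.84235317 268.49648216] [323.21099403 296.05281567] -16.891641317735697 -0.059200878185237754
-110 top [389.62466927 192.63582847] [404.56404116 202.46367425] 0.6578486601805416 1.5201064629751737
-110 side [325.06778833 268.50902402] [324.17366978 296.1100218 ] -30.869506059853176 -0.0323944282769245
-108 top [389.69376165 192.42583942] [404.8442935  201.59891213] 0.6054620919514421 1.6516310654180473
-108 side [325.29313602 268.51532036] [325.13617776 296.13899772] -175.99378508392945 -0.005682018825398359
-106 top [389.75542789 192.21333743] [405.09397747 200.72418957] 0.5548668141398077 1.8022342921161505
-106 side [325.51811272 268.51536293] [326.09718171 296.13969708] 47.704737299833944 0.02096227872956929
-104 top [389.80959438 191.99858154] [405.31281398 199.84057403] 0.5058299297105535 1.9769490519713238
-104 side [325.74243537 26
[... 727 characters left out ...]
161 167 162 157
 139 111  88  79  78  75  83  79  78  80  79  87]
272 [239 239 239 237 230 222 198 169 142 115 106 124 144 156 165 163 163 157
 152 140 115  89  80  80  80  80  82  78  80  85]
276 [170 159 153 152 153 156 156 154 144 122 114 131 145 158 164 166 160 150
 149 150 155 149 135 115  94  84  82  78  78  78]
280 [159 160 162 159 157 162 164 160 144 118 117 132 149 160 168 165 160 151
 146 151 152 152 155 155 154 154 148 142 129 112]
284 [159 161 159 159 155 161 157 158 138 119 116 135 153 162 164 163 154 144
 138 142 147 148 152 151 151 150 152 152 153 153]
288 [150 152 163 177 189 201 209 220 223 223 227 231 231 227 222 221 221 222
 226 230 231 230 227 223 219 204 186 173 160 155]
```

```bash

python3 -m handwheel '{"claw":[1,1,1,1,1],"xyz":[[0,0,-0.2],[0,0,-0.4],[0,0,-0.65],[0,0,-0.85],[0,0,-0.885]],"twist":[0.02,0.05,0.08,0.102,0.102]}' >/dev/null
python3 -m handwheel '{"claw":[1,1,1,1,1],"xyz":[[-0.15,0.06,0],[-0.35,0.15,0],[-0.55,0.23,0],[-0.8,0.33,0],[-1,0.41,0]],"twist":[0,0,0,0,0]}' >/dev/null
python3 -m handwheel '{"claw":[1,1,1,1,1],"xyz":[[-0.25,0.1,0],[-0.5,0.2,0],[-0.75,0.31,0],[-0.95,0.39,0],[-1,0.41,0]],"twist":[0,0,0,0,0]}'
cat > look.py <<'E'
from h import *
import sys
im=viewer.read_camera("side");t=viewer.read_camera("top")
r=lambda im,x,y,w,h,k:cv2.resize(im[y:y+h,x:x+w],None,fx=k,fy=k,interpolation=cv2.INTER_CUBIC)
o=np.zeros((600,800,3),np.uint8);o[:,:400]=r(im,270,180,80,120,5);o[:,400:]=r(t,325,130,80,120,5)
cv2.imwrite(f"pics/{sys.argv[1]}.png",o)
s=arm.get_state();R=s["tool_rot"];p=s["ee_pos"];print(s["time"],p,np.degrees(np.arctan2(R[1,0],R[0,0])),s["wrist_force"],s["wrist_torque"])
tip=p-.159*R[:,0]+[0,0,-.007];print("tip exp",tip,proj("side",tip),proj("top",tip))
E
python3 look.py c4
```

```text
time: 7.25
ee_pos: [0.6479, 0.039, 0.1473]
tool_rot: [[0.319, 0.948, -0.002], [0.948, -0.319, -0.001], [-0.001, -0.002, -1.0]]
wrist_force: [-0.2, -0.3, -0.5]
grip_width: 0.0197
gripper_force: 3.0
7.35 [0.64806431 0.04067877 0.14784762] 71.41300137158761 [-0.19089327  1.10840059 -0.74941415] [-0.04939989  0.0775247   0.04735285]
tip exp [ 0.59738399 -0.11002789  0.14093485] [324.41759971 248.72994939] [368.82482555 184.47029855]
```

View pics/c4.png

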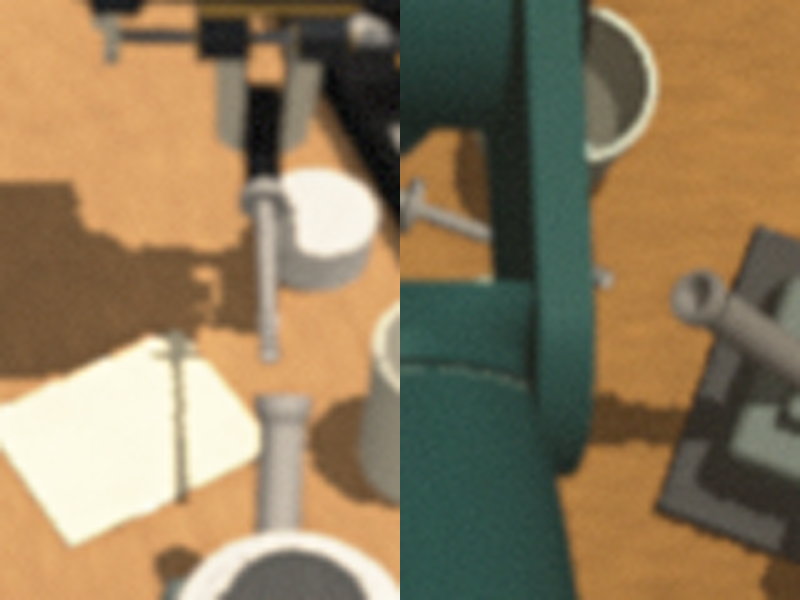

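The side view shows the tip at (269,360), just before the mouth rim at (284,402). In the top view the tip is at (605,279) and the mouth at (698,298). The rod has drooped a little.

```bash
python3 - <<'E'
from h import *
a=tri((366,185.8),(323.8,252));print("tip",a);b=tri((384.6,189.6),(326.8,260.6));print("mouth",b)
c=tri((366,185.8),(323.8,251.2));print("tip",c)
d=b[0]-a[0];u=np.array([-.319,-.948]);w=np.array([.948,-.319])
print("along",d[:2]@u,"lat(tool y)",d[:2]@w,"up",d[2])
E
```

```text
tip (array([ 0.59755241, -0.10657773,  0.12428931]), np.float64(0.001180262202075282))
mouth (array([ 0.58737818, -0.14751476,  0.14233605]), np.float64(0.003510579599169687))
tip (array([ 0.5973217 , -0.10613503,  0.12687954]), np.float64(0.0016116262764825492))
along 0.0420538785415039 lat(tool y) 0.0034137424978166343 up 0.01804674596947098
```

```bash

python3 -m handwheel '{"claw":[1,1,1,1,1],"xyz":[[0,0.01,-0.06],[0,0.025,-0.12],[-0.05,0.025,-0.18],[-0.15,0.025,-0.18],[-0.2,0.025,-0.18]],"twist":[0,0,0,0,0]}'|grep -E "ee_pos|wrist"
python3 -m handwheel '{"claw":[1,1,1,1,1],"xyz":[[-0.08,0,0],[-0.16,0,0],[-0.24,0,0],[-0.3,0,0],[-0.32,0,0]],"twist":[0,0,0,0,0]}'
python3 look.py c5
```

```text
ee_pos: [0.6443, 0.0212, 0.1674]
wrist_force: [-0.2, 0.5, -0.7]
time: 8.35
ee_pos: [0.6342, -0.0089, 0.1672]
tool_rot: [[0.319, 0.948, 0.0], [0.948, -0.319, 0.0], [0.0, 0.0, -1.0]]
wrist_force: [0.9, 2.2, -0.8]
grip_width: 0.0199
gripper_force: 3.0
8.45 [ 0.63431988 -0.0087311   0.16718739] 71.43072906718544 [ 0.57545419  0.93948494 -1.76762436] [-0.01915828  0.02599404  0.03456725]
tip exp [ 0.58368618 -0.15945346  0.16020401] [326.92523202 260.13071396] [391.56773149 189.29760285]
```

View pics/c5.png

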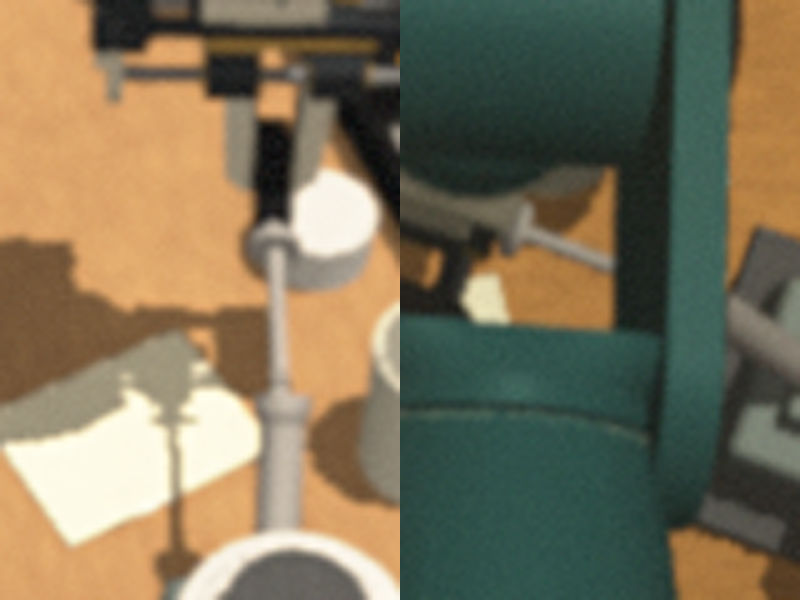

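The rod tip is in the mouth, centred at about (280,395) in the side crop, with little force. I'll swing the gripper up around the tip so the rim pitches the rod to 40°.

```bash

python3 -m handwheel '{"claw":[1,1,1,1,1],"xyz":[[-0.01,0,-0.06],[-0.02,0,-0.12],[-0.04,0,-0.19],[-0.06,0,-0.25],[-0.08,0,-0.32]],"twist":[0,0,0,0,0]}'|grep -E "ee_pos|wrist"
python3 -m handwheel '{"claw":[1,1,1,1,1],"xyz":[[-0.025,0,-0.05],[-0.05,0,-0.1],[-0.08,0,-0.14],[-0.11,0,-0.19],[-0.14,0,-0.23]],"twist":[0,0,0,0,0]}'|grep -E "ee_pos|wrist"
python3 -m handwheel '{"claw":[1,1,1,1,1],"xyz":[[-0.03,0,-0.05],[-0.065,0,-0.1],[-0.1,0,-0.14],[-0.14,0,-0.18],[-0.17,0,-0.22]],"twist":[0,0,0,0,0]}'
python3 look.py c6
```

```text
ee_pos: [0.6318, -0.0161, 0.1998]
wrist_force: [-0.6, 0.5, -0.8]
ee_pos: [0.6273, -0.0295, 0.2226]
wrist_force: [-0.1, 0.4, -0.3]
time: 9.95
ee_pos: [0.6218, -0.0458, 0.2444]
tool_rot: [[0.318, 0.948, -0.0], [0.948, -0.318, -0.0], [-0.0, -0.0, -1.0]]
wrist_force: [0.4, -0.3, -1.4]
grip_width: 0.0199
gripper_force: 3.0
10.05 [ 0.62199319 -0.04577649  0.24484377] 71.42955988373099 [ 0.03024706 -0.12177302 -1.55078492] [-0.00908359  0.08333882 -0.00572792]
tip exp [ 0.57135641 -0.19649781  0.23782485] [330.17918111 251.52480367] [416.75376066 189.51608142]
```

View pics/c6.png

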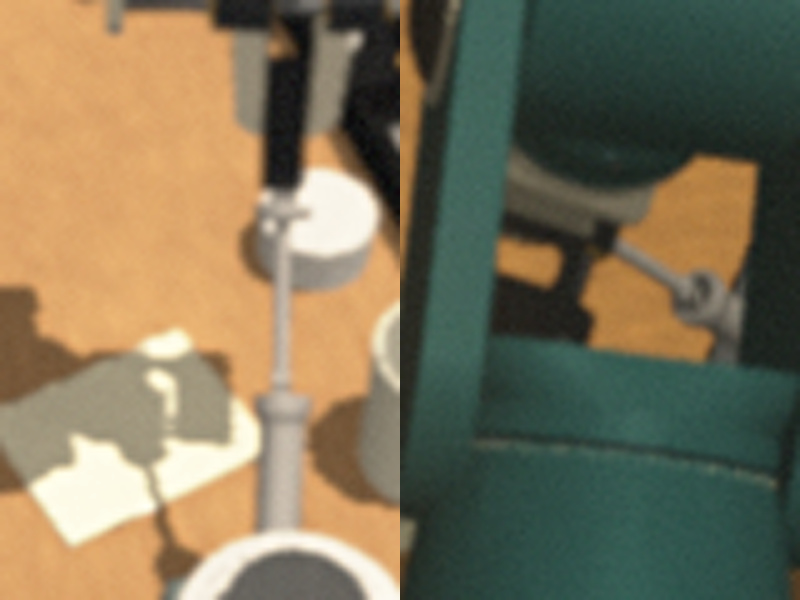

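The pitch is near 40°. The side view shows the rod running (280,190)→(279,392) into the mouth, whose rim spans 258–310. I'll slide it in with a small lateral trim.

```bash

python3 -m handwheel '{"claw":[1,1,1,1,1],"xyz":[[-0.03,0.01,0.025],[-0.06,0.01,0.05],[-0.09,0.01,0.075],[-0.12,0.01,0.1],[-0.153,0.01,0.128]],"twist":[0,0,0,0,0]}'|grep -E "ee_pos|wrist|grip"
python3 -m handwheel '{"claw":[1,1,1,1,1],"xyz":[[-0.03,0,0.025],[-0.06,0,0.05],[-0.09,0,0.075],[-0.12,0,0.1],[-0.153,0,0.128]],"twist":[0,0,0,0,0]}'|grep -E "ee_pos|wrist|grip"
python3 -c "
from h import *
s=arm.get_state();print(s['ee_pos'],s['wrist_force'],s['wrist_torque'])"
```

```text
ee_pos: [0.6179, -0.0604, 0.231]
wrist_force: [0.2, 0.0, -1.0]
grip_width: 0.0199
gripper_force: 3.0
ee_pos: [0.6131, -0.0749, 0.2184]
wrist_force: [-0.6, 0.8, -0.3]
grip_width: 0.0201
gripper_force: 3.0
[ 0.61311394 -0.07492264  0.21837246] [-0.63015544  0.79061794 -0.27388418] [-0.02109013  0.0843163  -0.03197144]
```

```bash

python3 -m handwheel '{"claw":[1,1,1,1,1],"xyz":[[-0.03,0,0.025],[-0.06,0,0.05],[-0.09,0,0.075],[-0.12,0,0.1],[-0.153,0,0.128]],"twist":[0,0,0,0,0]}'|grep -E "ee_pos|wrist|grip"
python3 -m handwheel '{"claw":[1,1,1,1,1],"xyz":[[-0.02,0,0.017],[-0.04,0,0.034],[-0.06,0,0.05],[-0.08,0,0.067],[-0.1,0,0.084]],"twist":[0,0,0,0,0]}'|grep -E "ee_pos|wrist|grip"
python3 look.py c7
```

```text
ee_pos: [0.6082, -0.0894, 0.2056]
wrist_force: [-1.2, 1.2, -1.3]
grip_width: 0.0201
gripper_force: 3.0
ee_pos: [0.6051, -0.0988, 0.1973]
wrist_force: [0.3, 0.1, -2.1]
grip_width: 0.0201
gripper_force: 3.0
12.15 [ 0.60499613 -0.0988967   0.19708446] 71.44348844105218 [-0.3459384  -0.86151069 -2.18375614] [-0.03084188  0.24461287 -0.1031684 ]
tip exp [ 0.554396   -0.24963032  0.19010939] [330.13439977 286.17870014] [433.82997067 200.70078427]
```

View pics/c7.png

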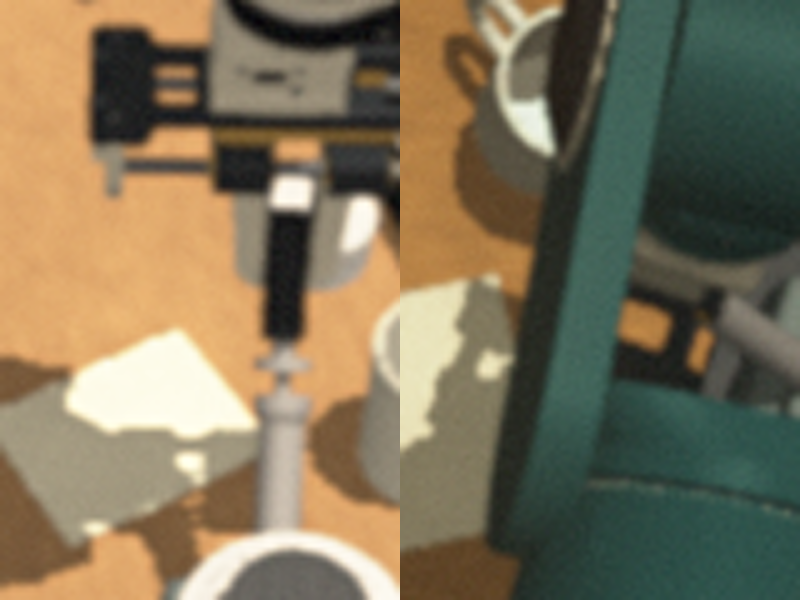

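The collar at (283,362) is about 15 mm short of the mouth rim at (284,402) and in line with it. I'll finish in small steps, watching the force.

```bash

python3 -m handwheel '{"claw":[1,1,1,1,1],"xyz":[[-0.015,0,0.013],[-0.03,0,0.025],[-0.045,0,0.038],[-0.06,0,0.05],[-0.077,0,0.064]],"twist":[0,0,0,0,0]}'|grep -E "ee_pos|wrist|grip"
python3 -m handwheel '{"claw":[1,1,1,1,1],"xyz":[[-0.005,0,0.004],[-0.01,0,0.008],[-0.015,0,0.013],[-0.019,0,0.016],[-0.023,0,0.019]],"twist":[0,0,0,0,0]}'|grep -E "ee_pos|wrist|grip"
python3 -m handwheel '{"claw":[1,1,1,1,1],"xyz":[[-0.005,0,0.004],[-0.01,0,0.008],[-0.015,0,0.013],[-0.019,0,0.016],[-0.023,0,0.019]],"twist":[0,0,0,0,0]}'|grep -E "ee_pos|wrist|grip"
```

```text
ee_pos: [0.6027, -0.1061, 0.1909]
wrist_force: [0.5, 0.6, -1.2]
grip_width: 0.0201
gripper_force: 3.0
ee_pos: [0.6021, -0.1081, 0.1894]
wrist_force: [1.3, 2.7, 3.2]
grip_width: 0.0201
gripper_force: 3.0
ee_pos: [0.6012, -0.1104, 0.1872]
wrist_force: [1.1, 3.6, 3.5]
grip_width: 0.0201
gripper_force: 3.0
```

Force rose to about 5 N along the tube axis, so the collar is on the mouth. I'll check that numerically in the side image, then withdraw.

```bash
python3 - <<'E'
from h import *
g=cv2.cvtColor(viewer.read_camera("side"),6);cv2.imwrite("pics/seated.png",g)
g0=cv2.cvtColor(cv2.imread("pics/side0.png"),6)
for y in range(250,270): print(y,g[y,316:338])
E
python3 -m handwheel '{"claw":[1,1,1,1,1],"xyz":[[0,0,0],[0.02,0,-0.017],[0.05,0,-0.042],[0.1,0,-0.084],[0.15,0,-0.126]],"twist":[0,0,0,0,0]}' 8 |grep -E "ee_pos|wrist|grip"
python3 -m handwheel '{"claw":[1,1,1,1,1],"xyz":[[0.08,0,-0.067],[0.16,0,-0.134],[0.24,0,-0.2],[0.31,0,-0.26],[0.38,0,-0.32]],"twist":[0,0,0,0,0]}' |grep -E "ee_pos|wrist|grip"
```

```text
250 [181 182 181 182 177 151 100  50  26  28  27  24  24  41  90 140 177 181
 180 179 178 183]
251 [182 182 180 181 177 159 114  63  34  22  28  33  34  49  97 147 177 183
 182 178 180 181]
252 [186 181 182 181 180 172 146 104  72  63  65  66  70  93 125 159 179 184
 182 179 178 180]
253 [183 183 181 180 184 181 170 145 112  98 103 102 114 138 162 180 182 182
 183 178 180 178]
254 [182 182 181 181 183 184 179 159 133 120 130 130 134 155 176 184 185 185
 183 181 177 178]
255 [181 181 182 179 177 176 174 158 143 145 152 154 152 165 181 185 184 182
 182 180 179 179]
256 [184 179 183 177 167 154 153 156 158 164 176 181 179 179 183 182 180 179
 180 180 179 178]
257 [198 183 181 177 158 136 134 151 163 174 186 191 193 193 187 176 173 177
 179 176 178 177]
258 [224 195 181 176 155 124 124 141 157 176 189 196 199 192 183 169 167 174
 179 176 176 176]
259 [242 221 192 176 154 127 125 141 160 174 191 196 198 194 183 173 168 173
 176 175 171 165]
260 [250 241 214 185 156 131 131 151 166 181 191 197 195 190 182 172 169 176
 178 169 148 131]
261 [251 248 232 201 158 128 130 150 166 177 188 190 19
[... 302 characters left out ...]
 120
 102  97  93  94]
265 [249 249 249 250 248 223 155 134 156 170 181 182 178 172 159 140 117  99
  96  97  97  95]
266 [249 249 249 250 250 230 161 138 158 178 188 193 187 180 167 139 104  93
  95  95  95  96]
267 [251 250 251 251 250 231 163 141 163 180 189 192 188 185 166 138 108  91
  95  96  96  92]
268 [249 248 248 246 244 219 157 141 159 181 190 195 188 181 164 133 101  91
  89  93  96  92]
269 [212 208 208 203 195 169 136 142 164 181 190 189 191 180 161 130 103  90
  92  92  93  95]
ee_pos: [0.6061, -0.0958, 0.2]
wrist_force: [0.0, 0.9, -0.3]
grip_width: 0.0198
gripper_force: 8.0
ee_pos: [0.6183, -0.0594, 0.2323]
wrist_force: [-0.7, -0.8, -1.7]
grip_width: 0.0202
gripper_force: 8.0
```

The profile shows the collar merged with the rim, with no gap over rows 255–262, so it was seated. I'll keep withdrawing.

```bash

python3 -m handwheel '{"claw":[1,1,1,1,1],"xyz":[[0.08,0,-0.067],[0.16,0,-0.134],[0.24,0,-0.2],[0.31,0,-0.26],[0.38,0,-0.32]],"twist":[0,0,0,0,0]}' |grep -E "ee_pos|wrist|grip"
python3 -m handwheel '{"claw":[1,1,1,1,1],"xyz":[[0.08,0,-0.067],[0.16,0,-0.134],[0.24,0,-0.2],[0.31,0,-0.26],[0.38,0,-0.32]],"twist":[0,0,0,0,0]}'
python3 - <<'E'
from h import *
g=viewer.read_camera("side");cv2.imwrite("pics/out.png",g);g=cv2.cvtColor(g,6)
for y in range(244,270,2): print(y,g[y,316:338])
E
```

```text
ee_pos: [0.6304, -0.0235, 0.2642]
wrist_force: [0.4, -0.5, -0.6]
grip_width: 0.0197
gripper_force: 8.0
time: 15.7
ee_pos: [0.6425, 0.0125, 0.2963]
tool_rot: [[0.318, 0.948, 0.0], [0.948, -0.318, -0.0], [-0.0, 0.0, -1.0]]
wrist_force: [0.1, 0.5, -1.4]
grip_width: 0.0202
gripper_force: 8.0
244 [173 172 174 176 176 176 176 177 177 180 178 176 174 171 171 170 170 171
 169 173 176 175]
246 [176 177 175 175 176 176 174 177 175 178 178 177 175 172 169 169 168 170
 171 174 176 175]
248 [177 177 175 173 174 172 174 175 176 175 177 178 175 174 172 173 171 171
 171 172 174 174]
250 [176 174 176 176 171 173 172 174 177 177 176 173 175 174 174 176 177 178
 173 172 173 174]
252 [178 173 176 176 175 174 174 175 175 176 175 175 174 174 176 175 175 177
 173 172 172 173]
254 [178 176 174 176 174 176 175 177 179 176 174 177 175 176 177 176 178 178
 177 173 172 172]
256 [179 176 173 173 172 175 177 177 177 175 172 173 173 175 177 175 176 175
 175 173 173 173]
258 [219 191 175 170 167 159 162 166 167 169 170 172 173 175 176 170 172 171
 171 169 169 171]
260 [247 234 206 178 151 124 129 148 164 176 184 188 185 182 174 165 161 169
 170 162 145 126]
262 [248 247 240 217 173 126 113 131 146 157 165 168 167 163 154 152 157 159
 144 118  99  90]
264 [247 247 248 245 233 186 132 120 135 149 155 159 159 151 142 137 129 113
 100  93  90  89]
266 [246 247 247 247 248 224 156 131 155 170 180 183 181 174 161 131 105  89
  90  90  93  90]
268 [248 248 247 246 246 224 157 136 155 172 183 187 183 172 158 126  99  89
  86  91  89  89]
```

The rod is clear of the tube. I'll carry it back to its free starting spot and level it against the bench.

```bash

for i in 1 2; do python3 -m handwheel '{"claw":[1,1,1,1,1],"xyz":[[0.12,-0.05,0],[0.28,-0.1,0],[0.46,-0.17,0],[0.63,-0.235,0],[0.77,-0.285,0]],"twist":[0,0,0,0,0]}' |grep -E "ee_pos"; done
python3 -m handwheel '{"claw":[1,1,1,1,1],"xyz":[[0.12,-0.05,0.1],[0.28,-0.1,0.25],[0.46,-0.17,0.4],[0.63,-0.235,0.6],[0.77,-0.285,0.7]],"twist":[0,-0.03,-0.06,-0.09,-0.102]}' |grep -E "ee_pos"
python3 -m handwheel '{"claw":[1,1,1,1,1],"xyz":[[0,0,0.15],[0,0,0.35],[0,0,0.55],[0,0,0.7],[0,0,0.75]],"twist":[0,0,0,0,0]}' 
python3 - <<'E'
from h import *
im=viewer.read_camera("side");t=viewer.read_camera("top");cv2.imwrite("pics/s8.png",im);cv2.imwrite("pics/t8.png",t)
E
```

```text
ee_pos: [0.6395, 0.0959, 0.2955]
ee_pos: [0.6371, 0.1778, 0.2957]
ee_pos: [0.634, 0.2593, 0.2231]
time: 17.75
ee_pos: [0.6343, 0.2576, 0.1488]
tool_rot: [[0.111, 0.994, -0.002], [0.994, -0.111, -0.001], [-0.001, -0.002, -1.0]]
wrist_force: [0.6, 0.6, -0.5]
grip_width: 0.0197
gripper_force: 8.0
```

```bash

python3 -m handwheel '{"claw":[1,1,1,1,1],"xyz":[[0,0,0.1],[0,0,0.2],[0,0,0.3],[0,0,0.38],[0,0,0.43]],"twist":[0,0,0,0,0]}' 3|grep -E "ee_pos|wrist"
python3 -m handwheel '{"claw":[1,1,1,1,1],"xyz":[[0.06,0,0.1],[0.11,0,0.2],[0.16,0,0.3],[0.2,0,0.4],[0.24,0,0.5]],"twist":[0,0,0,0,0]}' |grep -E "ee_pos|wrist"
python3 -m handwheel '{"claw":[1,1,1,1,1],"xyz":[[0.02,0,0.05],[0.04,0,0.1],[0.06,0,0.15],[0.07,0,0.2],[0.08,0,0.25]],"twist":[0,0,0,0,0]}'
```

```text
ee_pos: [0.6344, 0.258, 0.1065]
wrist_force: [0.7, 0.7, 0.6]
ee_pos: [0.6373, 0.2824, 0.0567]
wrist_force: [0.1, -0.7, -0.6]
time: 19.35
ee_pos: [0.6383, 0.29, 0.0326]
tool_rot: [[0.11, 0.994, 0.0], [0.994, -0.11, 0.0], [0.0, 0.0, -1.0]]
wrist_force: [0.0, 0.4, -0.4]
grip_width: 0.02
gripper_force: 3.0
```

```bash

python3 -m handwheel '{"claw":[1,1,1,1,1],"xyz":[[0,0,0.025],[0,0,0.05],[0,0,0.07],[0,0,0.09],[0,0,0.11]],"twist":[0,0,0,0,0]}' |grep -E "ee_pos|wrist|time"
python3 - <<'E'
from h import *
im=viewer.read_camera("side");t=viewer.read_camera("top")
r=lambda im,x,y,w,h,k:cv2.resize(im[y:y+h,x:x+w],None,fx=k,fy=k,interpolation=cv2.INTER_CUBIC)
o=np.zeros((600,800,3),np.uint8);o[:,:400]=r(im,250,120,80,120,5);o[:300,400:]=r(t,200,155,80,60,5)
cv2.imwrite("pics/c9.png",o)
g=cv2.cvtColor(im,6)
for y in range(200,228,2): print(y,g[y,290:318])
E
```

```text
time: 19.85
ee_pos: [0.6384, 0.29, 0.0222]
wrist_force: [-2.5, 0.3, 4.9]
200 [166 158 132 104 116 156 176 174 170 166 168 166 166 168 171 169 171 171
 171 172 171 171 169 170 170 171 171 169]
202 [161 159 143 113 107 136 172 180 172 169 168 167 167 169 169 169 172 173
 170 171 170 173 171 171 171 171 172 173]
204 [165 166 159 139 108 115 154 184 189 177 169 168 165 166 166 165 165 170
 170 170 168 169 168 170 171 173 170 173]
206 [168 168 166 152 122 101 124 163 180 176 168 169 166 166 164 168 167 167
 172 172 169 169 168 173 170 171 170 172]
208 [168 168 163 155 131  97  98 128 151 158 159 167 167 167 165 168 170 173
 174 175 173 169 171 171 173 171 171 168]
210 [170 166 167 161 146 117 103 132 160 167 169 171 171 170 169 167 173 173
 176 173 172 170 168 168 169 170 171 171]
212 [167 166 166 170 165 145 112 107 128 140 147 160 171 172 170 170 171 174
 176 176 173 175 173 170 172 168 173 174]
214 [169 167 170 169 170 160 131 106 115 142 157 164 171 171 173 171 170 172
 171 171 171 169 169 170 168 169 167 171]
216 [167 167 167 169 171 167 150 115  99 117 147 166 172 168 172 169 172 168
 170 168 168 167 169 170 167 169 166 164]
218 [165 167 168 170 170 171 170 159 153 158 166 170 168 168 166 165 168 168
 168 169 169 168 168 170 166 166 166 164]
220 [164 168 165 167 170 172 173 170 169 171 170 172 168 167 165 165 168 170
 170 173 169 167 167 167 168 167 165 161]
222 [168 167 164 168 166 170 172 170 174 169 170 173 170 169 168 169 168 168
 171 172 168 168 166 166 165 168 165 164]
224 [168 165 165 166 168 167 171 172 173 171 170 172 172 169 167 167 166 171
 170 171 167 164 161 166 164 166 164 164]
226 [171 170 171 172 168 171 170 173 175 172 173 170 171 166 166 166 169 171
 171 169 168 168 166 164 162 167 163 147]
```

```bash

python3 -m handwheel '{"claw":[0.2,0.2,0.2,0.2,0.2],"xyz":[[0,0,0],[0,0,0],[0,0,0],[0,0,0],[-0.05,0,0]],"twist":[0,0,0,0,0]}' |grep -E "ee_pos|wrist|time|grip"
python3 -m handwheel '{"claw":[0.2,0.2,1,1,1],"xyz":[[-0.06,0,0],[-0.06,0,0],[-0.06,0,0],[-0.06,0,0],[-0.06,0,0]],"twist":[0,0,0,0,0]}' 35|grep -E "ee_pos|wrist|time|grip"
python3 -m handwheel '{"claw":[1,1,1,1,1],"xyz":[[0,0,0],[0,0,0],[0,0,0],[0,0,0],[0,0,0]],"twist":[0,0,0,0,0]}'|grep -E "ee_pos|wrist|time|grip"
python3 -m handwheel '{"claw":[1,1,1,1,1],"xyz":[[0,0,-0.1],[0,0,-0.25],[0,0,-0.45],[0,0,-0.65],[0,0,-0.8]],"twist":[0,0,0,0,0]}'
python3 - <<'E'
from h import *
im=viewer.read_camera("side");t=viewer.read_camera("top");cv2.imwrite("pics/s9.png",im)
r=lambda im,x,y,w,h,k:cv2.resize(im[y:y+h,x:x+w],None,fx=k,fy=k,interpolation=cv2.INTER_CUBIC)
o=np.zeros((600,800,3),np.uint8);o[:,:400]=r(im,250,120,80,120,5);o[:300,400:]=r(t,200,155,80,60,5)
cv2.imwrite("pics/c9.png",o)
E
```

```text
time: 20.45
ee_pos: [0.6376, 0.2851, 0.0217]
wrist_force: [0.0, -0.4, 0.1]
grip_width: 0.0373
gripper_force: 0.0
time: 20.95
ee_pos: [0.637, 0.2791, 0.0218]
wrist_force: [-0.0, -0.2, -0.1]
grip_width: 0.0199
gripper_force: 35.0
time: 21.45
ee_pos: [0.637, 0.2791, 0.0218]
wrist_force: [0.4, 0.5, 1.1]
grip_width: 0.0199
gripper_force: 35.0
time: 21.95
ee_pos: [0.6374, 0.2792, 0.1046]
tool_rot: [[0.11, 0.994, 0.002], [0.994, -0.11, 0.001], [0.001, 0.002, -1.0]]
wrist_force: [0.5, 0.3, -1.0]
grip_width: 0.0198
gripper_force: 35.0
```

```bash

for i in 1 2; do python3 -m handwheel '{"claw":[1,1,1,1,1],"xyz":[[-0.12,-0.04,-0.01],[-0.3,-0.09,-0.02],[-0.55,-0.17,-0.03],[-0.8,-0.25,-0.045],[-0.9,-0.275,-0.045]],"twist":[0,0,0,0,0]}' |grep -E "ee_pos"; done
python3 -m handwheel '{"claw":[1,1,1,1,1],"xyz":[[0,0,0],[0,0,0],[0,0,0],[0,0,0],[0,0,0]],"twist":[0,0,0,0,0]}'
python3 - <<'E'
from h import *
im=viewer.read_camera("side");t=viewer.read_camera("top")
r=lambda im,x,y,w,h,k:cv2.resize(im[y:y+h,x:x+w],None,fx=k,fy=k,interpolation=cv2.INTER_CUBIC)
o=np.zeros((600,800,3),np.uint8);o[:,:400]=r(im,225,150,100,150,4);o[:,400:]=r(t,260,140,100,150,4)
cv2.imwrite("pics/c10.png",o)
E
```

```text
ee_pos: [0.5984, 0.1904, 0.1053]
ee_pos: [0.5617, 0.1044, 0.1108]
time: 23.55
ee_pos: [0.5627, 0.1066, 0.1106]
tool_rot: [[0.109, 0.994, -0.0], [0.994, -0.109, 0.0], [-0.0, -0.0, -1.0]]
wrist_force: [-0.4, -0.1, -0.9]
grip_width: 0.0199
gripper_force: 35.0
```

View pics/c10.png

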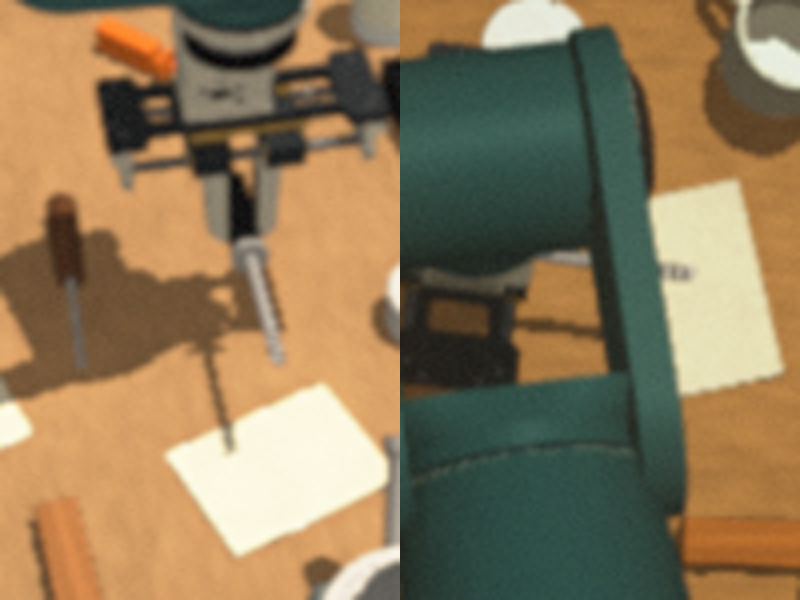

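The rod is level over the card, its tip at (280,362) in the side crop and (690,273) in the top crop. I'll triangulate the tip and collar (side crop (250,250)).

```bash
python3 - <<'E'
from h import *
print("tip",tri((332.5,208.25),(295,240.3)))
p=arm.get_state()["ee_pos"];R=arm.get_state()["tool_rot"]
for L in(.142,.146,.150):
    t=p-L*R[:,0]-[0,0,.0078];print(L,t,proj("side",t),proj("top",t))
t=p-.046*R[:,0]-[0,0,.0078];print("collar if level",proj("side",t),"seen",225+250/4,150+250/4)
E
```

```text
tip (array([ 0.54641091, -0.02937665,  0.10146019]), np.float64(0.0030881077779354844))
0.142 [ 0.54706827 -0.03470102  0.10286674] [295.2899551  241.45988253] [334.89432978 207.30424273]
0.146 [ 0.54663039 -0.03867698  0.10286689] [295.59685303 242.59023442] [336.54337288 207.51008954]
0.15 [ 0.5461925  -0.04265294  0.10286705] [295.90531898 243.72639104] [338.19186278 207.71590301]
collar if level [288.36728331 215.97038269] seen 287.5 212.5
```

```bash

python3 -m handwheel '{"claw":[1,1,1,1,1],"xyz":[[-0.03,0,0],[-0.06,0,-0.005],[-0.08,0,-0.01],[-0.08,0,-0.01],[-0.08,0,-0.01]],"twist":[0,0,0,0,0]}' |grep -E "ee_pos"
for i in 1 2; do python3 -m handwheel '{"claw":[1,1,1,1,1],"xyz":[[0,0,0],[0,0,0],[0,0,0],[0,0,0],[0,0,0]],"twist":[0,0,0,0,0]}'|grep -E "ee_pos|grip"; done
python3 -c "
from workcell import arm
print(abs(arm.get_state()['joint_velocities']).max(), arm.job_done())"
```

```text
ee_pos: [0.5617, 0.0981, 0.1118]
ee_pos: [0.5617, 0.0982, 0.1117]
grip_width: 0.0199
gripper_force: 35.0
ee_pos: [0.5617, 0.0982, 0.1118]
grip_width: 0.0198
gripper_force: 35.0
the job is handed in; nothing more can be done
0.1002265009303857 None
```

I seated the gauge rod to its collar in the guide tube (about 5 N), drew it out, set it down briefly on the bench to level and regrip it, and handed the job in at about 25 s with the rod held level and still, scribed face up, tip about 10 cm above the larger white card.

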